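Go / no-go check of a handpiece socket

ROBOT

A 6-joint arm with a two-finger parallel gripper is mounted at the origin on a cart in front of the work surface, level with it; the furniture and walls round the work are solid. World frame = base frame: x ahead of the robot, y to its left, z up, the work surface at z = 0. Lengths are in m, angles in rad, forces in N, time in s.
With the tool pointing down it reaches from about 0.3 to 0.85 m from the base axis. Payload 5.4 kg.
Tool frame: the origin (TCP) lies at the centre of the arm's flange, where the gripper is bolted on; the fingertips stand 173 mm ahead of it and the grasp point (between the pads) lies 155 mm ahead of it; z points along the fingers, y is the line along which they close (so a half turn about z gives the same grasp; the last joint's range is limited). The gripper opens to 85 mm and grips with 20 to 120 N. Pads are 22 mm wide; open, the fingers measure 114 mm over their backs; the gripper's body (76 mm by 85 mm) begins 54 mm behind the grasp point. The pads swing forward as they close: fully open they stand 13 mm farther back than shut.
Start: joints at [1, 0.158, 1.597, -0, 1.386, -0.21], TCP at [0.203, 0.538, 0.405] pointing down, gripper open.
Joint ranges: [-2.91, 2.91], [-0.94, 2.29], [0.18, 2.7], [-1.29, 4.43], [0.17, 2.64], [-3, 3]. Speed limits (rad/s): [2.57, 2.57, 3.14, 3.14, 3.14, 3.14].

INTERFACE

Orientations are given as a rotation vector (axis times angle).
In Python, from rig import manip, cams gives the robot as it stands.
- The arm moves only by the tool send_rows, never from a script. Its arguments are lists of equal length, an entry for each row: "hand": the opening, from -1 (shut) to 1 (fully open), so that 0 is half open; "linear": the shift along the tool's x, y, z in m, a list of three; "spin": the turn about the tool's z in rad. In form: {"hand": [hand, ...], "linear": [[tx, ty, tz], ...], "spin": [spin, ...]}. A call has 1 to 8 rows; each row shifts and turns the commanded pose from where the row before left it, along the tool's axes as they then stand; what a row does not reach is not made up. A row lasts 1/8 s, in which the tool goes at most 62.5 mm and 10.7 degrees, less where a joint would pass 70% of its speed; a pose out of reach is approached as far as the arm can. A call is refused whole if a number of a shift passes 0.0625 or a number of a turn 0.188, either way. A call with a gripper value outside its range is refused whole. The fingers move at their own pace and stop on an object; the grip force is fixed at half the most. Time passes only in rows, so rows that do not move let the fingers close. It gives the time, the measured TCP pose, the force, the opening and the grip force at its end, in the units of the state.
- manip.get_state(): the state, without advancing time (a new reading comes with each control period).
- cams.get_image(name): name is "scene" or "side" or "wrist"; returns a dict with "frame" (400x640x3 uint8, blue, green, red), "range_z" (400x640 float32, m along the optical axis (not along the pixel's ray), 0 where there is no reading), "K" (3x3 intrinsics, pixels), "k1" (the pictures are not rectified: a ray, as slopes to the right and down, at radius r is drawn at 1 + k1 r^2 times it, then the intrinsics apply), "rvec" (rotation vector, rad) and "tvec" (3), from world to camera coordinates, as OpenCV has them; the wrist camera has in their place "mount" (4x4, takes a point from camera to tool coordinates, whose origin is the TCP and whose axes are the flange's). Camera axes: x right, y down, z forward; pixel columns grow to the right and rows downward; lengths in m; the calibration is good to about 2 mm. A picture is of the moment at which its call begins: read the wrist's pose just before it.
- manip.sign_off(): hands the job in; it is judged then, once.
Trained networks look in the newest picture that a camera, given by its name, has taken for a name from the list of things; names that differ only in an ending like _2 or _b are one class to them, and where a whole thing is asked for, a point or a joint stands for the part that bears it (a point fixed in the world has none). Each returns a list of dicts, best first, with "conf" (0 to 1); they miss things now and then, are a little off and sometimes report something else, mostly with a low value. They report only what shows in the picture. A call takes as long as a camera call. They do not tell look-alikes from the thing itself.
- cams.recognise(query, camera): "box" ([left, top, right, bottom] in pixels, round what is visible of it).
The state is a dict: "t": time; "q": joint angles; "joint_velocities": joint speeds; "effort": joint torques, N m; "tool_pos": TCP position; "orientation": TCP orientation; "force": force on the tool from outside, world axes, zero at the start; "moment": the same for the moment, N m; "grip_width": finger opening in m; "grasp_force": force on a finger pad.
Only numpy, scipy, OpenCV 4.12 (cv2) and the standard library are available. Lean on these libraries where they do the work, as an engineer would, in place of code of your own. Each camera call takes 0.05 s, during which the arm holds its last target. There are 200 camera calls.

TASK

Check the bore of the square metal socket block with the two-legged plug gauge. Take the gauge by its black handle and put the slimmer, taper-nosed go leg fully home in the block's bore; then draw it out and set the thicker no-go leg squarely down on the mouth of the same bore so that it rests there and is refused. Finally stand the gauge back upright on the worktop where it stood.

Things in the scene. Friction and masses are not known exactly. Their poses are not given: they have to be found in the camera images.
- gauge: Loose bridge-shaped plug gauge, 0.15-0.31 kg, on two steel legs 36 mm long: go leg at its x = +38 mm, no-go at x = -38. Dark cross bar (118 long, up to 42 wide) at z 36 to 46 mm; on its middle a black upright handle plate, 40 mm along x, 14 mm thick along y, z 46 to 88 mm: grip its broad faces. Origin between the legs' lower ends, z up; reads z = 0 standing on the worktop.
- gauge_go (a point): Centre of the lower end of the go leg: 26 mm diameter, its lowest 10 mm tapering to a 12 mm nose. It enters the bore and is fully home, 36 mm deep, when the dark 42 mm collar at its top lands on the block's top face.
- gauge_nogo (a point): Centre of the flat lower end of the no-go leg: a plain cylinder of 38 mm diameter, too thick for the bore.
- block: Square aluminium block fixed to the worktop, 52 x 52 x 58 mm high, on a 70 x 56 x 5 mm foot plate. Origin: centre of its underside, z up. A vertical 32 mm bore, 46 mm deep, opens in the middle of its top, mouth centre 58 mm above the origin. The round stand nearby (52 mm diameter, 42 high, 20 mm hole) is not the part to check; the two may change places.
Not all that is in view belongs to the job. Leave any green look-alike of the block alone.

How it is judged:
By the outcome, as a careful person would: the job done as asked, in the order asked, and still so for the second after the job is handed in, with the robot touching nothing.
It also fails if it takes over 54 s, if anything falls off the work surface, if the arm or the gripper's body presses on something with over 40 N, if the wrist force passes 120 N, or if a joint passes its speed limit or range.

## Working session

There is one attempt and no reset: what is moved stays moved. The work goes in short steps, Python scripts to look and compute and a tool call to move; the robot and the scene stay as the last step left them, time stands still between calls to the robot, and variables do not carry over. Pictures are saved under pics/ and viewed, at most 10 in all, crops included, and the job is handed in when it is done.

Besides the shell and the picture viewer there is one more tool, called after "Call:" as a command line: name --pt "numbers of a row" for each row, then --argument value for the rest. send_rows: Moves the arm, as the interface text tells. Its arguments: {"type":"object","properties":{"hand":{"type":"array"},"linear":{"type":"array"},"spin":{"type":"array"}},"required":["hand","linear","spin"]}

```bash
mkdir -p pics; cat > h.py <<'E'
import numpy as np, cv2
from scipy.spatial.transform import Rotation as R
from rig import manip, cams
def grab(name):
    s=manip.get_state(); im=cams.get_image(name)
    if name=='wrist':
        T=np.eye(4);T[:3,:3]=R.from_rotvec(s['orientation']).as_matrix();T[:3,3]=s['tool_pos'];T=T@np.array(im['mount'])
    else:
        M=np.eye(4);M[:3,:3]=R.from_rotvec(np.ravel(im['rvec'])).as_matrix();M[:3,3]=np.ravel(im['tvec']);T=np.linalg.inv(M)
    im['T']=T; return im
def cloud(im):
    K=np.array(im['K']);z=im['range_z'];h,w=z.shape
    u,v=np.meshgrid(np.arange(w),np.arange(h))
    p=np.stack([u,v],-1).reshape(-1,1,2).astype(np.float64)
    n=cv2.undistortPoints(p,K,np.array([im['k1'],0,0,0.]),).reshape(h,w,2)
    P=np.dstack([n[...,0]*z,n[...,1]*z,z])
    return P@im['T'][:3,:3].T+im['T'][:3,3]
def proj(im,pts):
    M=np.linalg.inv(im['T']);c=np.atleast_2d(pts)@M[:3,:3].T+M[:3,3]
    n=c[:,:2]/c[:,2:];r2=(n**2).sum(1,keepdims=True);n=n*(1+im['k1']*r2)
    K=np.array(im['K']);return n@K[:2,:2].T+K[:2,2]
E
cat > a.py <<'E'
from h import *
s=manip.get_state();print({k:np.round(v,3) for k,v in s.items()})
ims=[]
for n in ['scene','side']:
    im=grab(n);P=cloud(im);cv2.imwrite(f'pics/{n}0.png',im['frame']);np.savez(f'{n}0.npz',P=P,f=im['frame'])
    print(n,im['T'][:3,3].round(3),im['k1'],im['K'][0][0])
    for q in ['gauge','gauge_go','gauge_nogo','block']:
        for d in cams.recognise(q,n)[:4]:
            b=np.array(d['box']);c=((b[:2]+b[2:])/2).astype(int)
            print(q,round(d['conf'],2),b.round().astype(int),P[c[1],c[0]].round(3))
E
python3 a.py
```

```text
{'t': np.float64(0.0), 'q': array([ 1.   ,  0.159,  1.598,  0.   ,  1.386, -0.21 ]), 'joint_velocities': array([-0.   ,  0.001, -0.001, -0.   , -0.001, -0.001]), 'effort': array([-1.0000e-03, -3.9601e+01, -3.3142e+01, -0.0000e+00,  9.0000e-03,
        0.0000e+00]), 'tool_pos': array([0.203, 0.538, 0.404]), 'orientation': array([-5.63e-01, -3.09e+00,  3.00e-03]), 'force': array([-0.071,  0.061,  1.104]), 'moment': array([-0.012, -0.014, -0.028]), 'grasp_force': np.float64(0.0), 'grip_width': np.float64(0.085)}
scene [-0.063  0.353  0.552] -0.014553724004971513 491.7664331124117
gauge 0.64 [284 206 342 267] [0.419 0.039 0.049]
gauge_nogo 0.83 [285 204 337 268] [0.424 0.039 0.047]
block 0.78 [259 145 303 188] [ 0.614 -0.017  0.051]
block 0.77 [322 147 363 192] [ 0.545 -0.107  0.051]
block 0.25 [286 204 338 269] [0.423 0.038 0.045]
side [0.352 0.693 0.454] -0.06605645026761625 460.08542632308547
gauge 0.59 [322 196 391 245] [0.432 0.041 0.045]
gauge_go 0.94 [319 193 391 245] [0.435 0.041 0.046]
gauge_nogo 0.92 [320 198 388 244] [0.437 0.041 0.044]
block 0.95 [232 174 271 216] [ 0.635 -0.007  0.04 ]
block 0.68 [285 160 321 196] [ 0.56  -0.101  0.038]
```

```bash
python3 -c "
import cv2
a=cv2.imread('pics/scene0.png')[110:300,200:420];b=cv2.imread('pics/side0.png')[130:280,200:430]
a=cv2.resize(a,None,fx=2.5,fy=2.5,interpolation=2)[:,:550];b=cv2.resize(b,None,fx=3,fy=3,interpolation=2)
cv2.imwrite('pics/scene0c.png',cv2.resize(cv2.imread('pics/scene0.png')[110:300,200:420],None,fx=3.1,fy=3.1,interpolation=2));cv2.imwrite('pics/side0c.png',b)"
```

```text
(no output)
```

View pics/scene0.png

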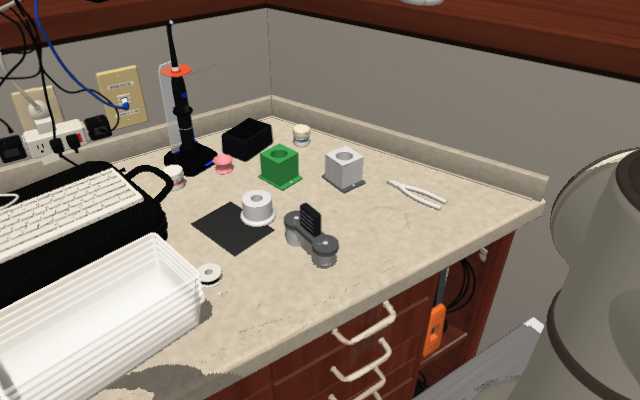

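View pics/side0c.png

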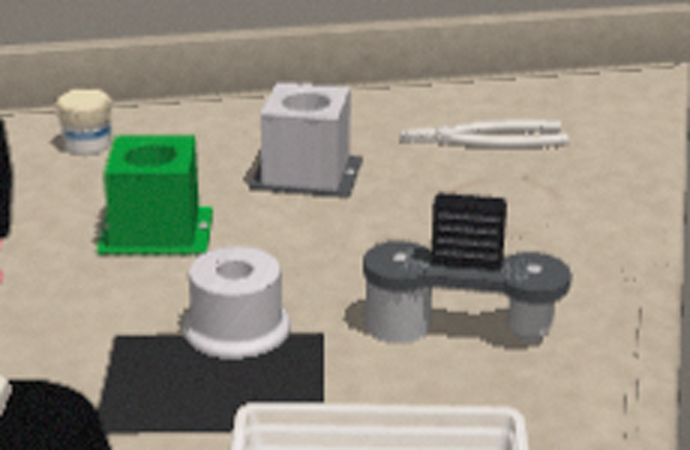

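View pics/scene0c.png

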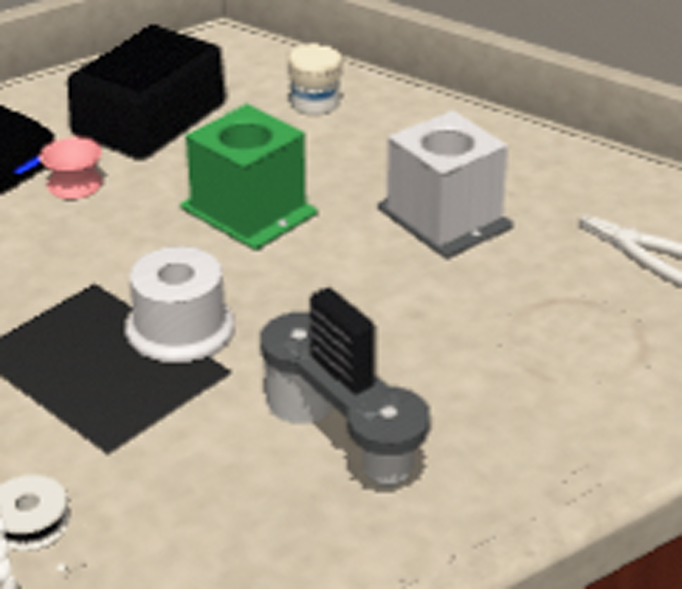

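Candidates for the block: grey square block at scene (344,170), green look-alike at (279,166), and round stand at (257,208). I choose the grey one: it is square and metal. The gauge is at (311,237). Its slimmer go leg is the near one at scene (324,250), which is the right-hand leg in the side view.

```bash
cat > b.py <<'E'
import numpy as np,cv2
for n in ['scene','side']:
    d=np.load(n+'0.npz');P=d['P'].reshape(-1,3);f=cv2.cvtColor(d['f'],cv2.COLOR_BGR2HSV).reshape(-1,3)
    def sel(c,r,z0,z1):
        return (np.hypot(P[:,0]-c[0],P[:,1]-c[1])<r)&(P[:,2]>z0)&(P[:,2]<z1)
    m=sel((.43,.04),.09,.06,.1);Q=P[m][:,:2].astype(np.float32)
    print(n,'handle',len(Q),cv2.minAreaRect(Q),P[m][:,2].max())
    m=sel((.43,.04),.085,.042,.049);Q=P[m][:,:2].astype(np.float32);print('bar',len(Q),cv2.minAreaRect(Q),np.median(P[m][:,2]))
    for c in [(.55,-.105),(.625,-.012)]:
        m=sel(c,.06,.054,.064);Q=P[m][:,:2].astype(np.float32);print('blk',len(Q),cv2.minAreaRect(Q),np.median(P[m][:,2]))
    for k,v in dict(table=(.45,-.06)).items():
        print(k,np.median(P[sel(v,.03,-.02,.03)][:,2]))
    m=sel((.5,.06),.3,.02,.2);Q=P[m]
    print('obj cells',sorted({(round(float(a),2),round(float(b),2)) for a,b in np.round(Q[:,:2]/.04)*.04}))if n=='scene' else 0
E
python3 b.py
```

```text
scene handle 431 ((0.43360915780067444, 0.03440431132912636), (0.040693849325180054, 0.0155799500644207), 4.844260215759277) 0.09124118703144601
bar 795 ((0.43327224254608154, 0.03665577247738838), (0.11747322976589203, 0.041402123868465424), 7.887663841247559) 0.046901115558825146
blk 392 ((0.5702784657478333, -0.1305048167705536), (0.056001439690589905, 0.05381453409790993), 3.937159299850464) 0.05879513678255546
blk 393 ((0.6445652842521667, -0.031490977853536606), (0.0538492351770401, 0.05575066804885864), 13.294266700744629) 0.058762587666263355
table 0.0009227278693295649
obj cells [(0.36, 0.0), (0.36, 0.04), (0.36, 0.24), (0.36, 0.28), (0.36, 0.32), (0.4, 0.0), (0.4, 0.04), (0.4, 0.24), (0.4, 0.28), (0.4, 0.32), (0.4, 0.36), (0.44, 0.04), (0.44, 0.24), (0.44, 0.28), (0.44, 0.32), (0.44, 0.36), (0.48, 0.04), (0.48, 0.24), (0.48, 0.28), (0.48, 0.32), (0.48, 0.36), (0.52, 0.04), (0.52, 0.08), (0.56, -0.16), (0.56, -0.12), (0.56, 0.04), (0.56, 0.08), (0.56, 0.2), (0.56, 0.24), (0.56, 0.28), (0.56, 0.32), (0.56, 0.36), (0.6, -0.16), (0.6, -0.12), (0.6, -0.04), (0.6, -0.0), (0.6, 0.
[... 514 characters left out ...]
.12), (0.76, 0.16), (0.76, 0.2), (0.76, 0.24), (0.8, -0.04), (0.8, -0.0), (0.8, 0.04), (0.8, 0.08), (0.8, 0.12)]
side handle 416 ((0.4338443875312805, 0.03598232567310333), (0.039696305990219116, 0.016803326085209846), 2.4105424880981445) 0.08830554964914678
bar 656 ((0.43388301134109497, 0.034768231213092804), (0.1174444705247879, 0.041836634278297424), 4.286016941070557) 0.044556275052591715
blk 229 ((0.5698763132095337, -0.12864957749843597), (0.052464451640844345, 0.05427800118923187), 4.278369903564453) 0.05613427673533561
blk 301 ((0.6450147032737732, -0.028911054134368896), (0.052448295056819916, 0.05690571293234825), 14.199453353881836) 0.0562898704986774
table -0.0014543518778760978
```

```bash
cat > plan.py <<'E'
# usage: plan.py x y z yawdeg(of tool y axis, mod 180)
import sys
from h import *
def plan(x,y,z,yaw,s=None):
    s=s or manip.get_state();M=R.from_rotvec(s['orientation']).as_matrix()
    cur=np.degrees(np.arctan2(M[1,1],M[0,1]));d=(yaw-cur+90)%180-90   # world yaw change
    spin=-np.radians(d)                       # tool z points down
    M2=M@R.from_rotvec([0,0,spin]).as_matrix()
    print('t',round(s['t'],2),'tcp',np.round(s['tool_pos'],4),'yaw_y %.2f'%cur,'tilt',M[:2,2].round(4),'F',np.round(s['force'],1),'w',round(s['grip_width'],4),'gf',round(s['grasp_force'],1),'q5',round(s['q'][5],2))
    print('spin %.4f'%spin,'then linear',(M2.T@(np.array([x,y,z])-s['tool_pos'])).round(4))
if __name__=='__main__': plan(*map(float,sys.argv[1:5]))
E
python3 plan.py .434 .0355 .33 94.5
```

```text
t 0.5 tcp [0.203  0.538  0.4047] yaw_y 69.33 tilt [-0.0001 -0.0001] F [-0.6 -0.9 -0.2] w 0.0851 gf 0.0 q5 -0.21
spin -0.4393 then linear [-0.1909 -0.519   0.0747]
```

Call:
send_rows --hand '[1,1,1,1,1,1,1,1]' --pt "0 0 0" --pt "0 0 0" --pt "0 0 0" --pt "-0.012 -0.03 0" --pt "-0.016 -0.044 0.005" --pt "-0.016 -0.044 0.005" --pt "-0.016 -0.044 0.005" --pt "-0.016 -0.044 0.005" --spin '[-0.1464,-0.1464,-0.1464,0,0,0,0,0]'

```text
t: 1.5
tool_pos: [0.2953, 0.3372, 0.3847]
orientation: [-0.124, 3.138, 0.0]
force: [1.2, 0.5, 0.0]
grip_width: 0.0853
grasp_force: 0.0
```

Call:
send_rows --hand '[1,1,1,1,1,1,1,1]' --pt "-0.016 -0.044 0.005" --pt "-0.016 -0.044 0.005" --pt "-0.016 -0.044 0.005" --pt "-0.016 -0.044 0.005" --pt "-0.016 -0.044 0.007" --pt "-0.016 -0.044 0.007" --pt "-0.016 -0.044 0.007" --pt "-0.008 -0.02 0" --spin '[0,0,0,0,0,0,0,0]'

```text
t: 2.5
tool_pos: [0.4407, 0.0189, 0.3434]
orientation: [0.119, -3.139, 0.0]
force: [-0.1, 0.8, 0.8]
grip_width: 0.085
grasp_force: 0.0
```

```bash
cat > c.py <<'E'
from h import *
import plan,sys
plan.plan(.434,.0355,.228,94.5)
im=grab('wrist');P=cloud(im).reshape(-1,3);cv2.imwrite('pics/'+sys.argv[1],im['frame'])
cv2.imwrite('pics/x.png',im['frame'])
def sel(c,r,z0,z1): return (np.hypot(P[:,0]-c[0],P[:,1]-c[1])<r)&(P[:,2]>z0)&(P[:,2]<z1)
for nm,c,r,a,b in [('handle',(.434,.035),.04,.06,.095),('htop',(.434,.035),.04,.084,.095),('bar',(.434,.035),.085,.04,.05),('blk',(.57,-.13),.05,.053,.063)]:
    Q=P[sel(c,r,a,b)]
    if len(Q)>10: print(nm,len(Q),np.round(np.hstack([np.array(x).ravel() for x in cv2.minAreaRect(Q[:,:2].astype(np.float32))]),4),np.median(Q[:,2]).round(4))
E
python3 c.py w1.png
```

```text
t 2.5 tcp [0.4407 0.0189 0.3434] yaw_y 94.35 tilt [-0.0004 -0.0002] F [-0.1  0.8  0.8] w 0.085 gf 0.0 q5 -1.88
spin -0.0027 then linear [0.0053 0.0171 0.1154]
handle 939 [0.4354 0.0342 0.0394 0.0143 4.0397] 0.0882
htop 782 [0.4355 0.0345 0.0394 0.0139 4.9152] 0.0884
bar 2982 [0.4356 0.0343 0.1175 0.041  4.0203] 0.0467
blk 1034 [ 0.5701 -0.1295  0.0511  0.0536  4.9652] 0.0586
```

View pics/w1.png

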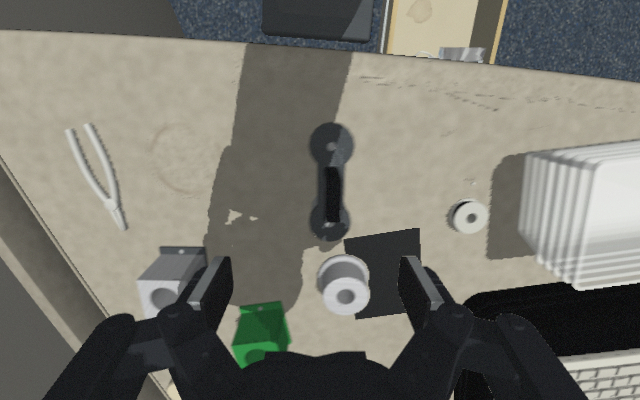

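The wrist view shows the gauge handle at (333,192), the grey block at (170,285), the green one at (262,330) and the stand at (343,285). The grip path is clear.

Call:
send_rows --hand '[1,1,1,1,1,1,1,1]' --pt "0.004 0.016 0" --pt "0 0 0.02" --pt "0 0 0.03" --pt "0 0 0.03" --pt "0 0 0.02" --pt "0 0 0.0145" --pt "0 0 0" --pt "0 0 0" --spin '[0.002,0,0,0,0,0,0,0]'

```text
t: 3.55
tool_pos: [0.4353, 0.0369, 0.2301]
orientation: [-0.121, 3.138, -0.0]
force: [0.5, -0.5, 0.9]
grip_width: 0.0853
grasp_force: 0.0
```

Call:
send_rows --hand '[-1,-1,-1,-1,-1,-1,-1,-1]' --pt "0 0 0" --pt "0 0 0" --pt "0 0 0" --pt "0 0 0" --pt "0 0 0" --pt "0 0 0" --pt "0 0 0" --pt "0 0 0" --spin '[0,0,0,0,0,0,0,0]'

```text
t: 4.55
tool_pos: [0.435, 0.0366, 0.2293]
orientation: [-0.12, 3.139, -0.0]
force: [-0.9, -0.2, 1.4]
grip_width: 0.013
grasp_force: 60.2
```

Call:
send_rows --hand '[-1,-1,-1,-1,-1,-1,-1,-1]' --pt "0 0 -0.015" --pt "0 0 -0.035" --pt "0 0 -0.04" --pt "0 0 -0.026" --pt "-0.02 -0.022 0" --pt "-0.025 -0.028 0" --pt "-0.025 -0.028 0" --pt "-0.025 -0.028 0" --spin '[0,0,0,0,0,0,0,0]'

```text
t: 5.55
tool_pos: [0.5382, -0.0626, 0.3455]
orientation: [0.12, -3.139, -0.0]
force: [0.0, 0.9, -2.4]
grip_width: 0.0127
grasp_force: 59.6
```

Call:
send_rows --hand '[-1,-1,-1,-1,-1,-1]' --pt "-0.025 -0.028 0" --pt "-0.025 -0.028 0" --pt "-0.015 -0.014 0" --pt "0 0 0" --pt "0 0 0" --pt "0 0 0" --spin '[0,0,0,0,0,0]'

```text
t: 6.3
tool_pos: [0.6074, -0.1259, 0.3452]
orientation: [0.121, -3.139, -0.001]
force: [0.0, 0.5, -2.2]
grip_width: 0.013
grasp_force: 59.7
```

```bash
cat > d.py <<'E'
from h import *
import plan,sys
s=manip.get_state();plan.plan(.6076,-.1267,.345,94.2,s)
t=np.array(s['tool_pos'])
for n in ['wrist','scene','side']:
    im=grab(n);P=cloud(im).reshape(-1,3);cv2.imwrite(f'pics/{sys.argv[1]}_{n}.png',im['frame'])
    gz=t[2]-.2293
    def sel(c,r,z0,z1): return (np.hypot(P[:,0]-c[0],P[:,1]-c[1])<r)&(P[:,2]>z0)&(P[:,2]<z1)
    for nm,c,r,a,b in [('bar',t[:2],.075,gz+.041,gz+.051),('blk',(.57,-.13),.045,.053,.063)]:
        Q=P[sel(c,r,a,b)]
        if len(Q)>10: print(n,nm,len(Q),np.round(np.hstack([np.array(x).ravel() for x in cv2.minAreaRect(Q[:,:2].astype(np.float32))]),4),np.median(Q[:,2]).round(4),'gz',gz.round(4))
E
python3 d.py d1; python3 - <<'E'
import cv2,numpy as np
a=[cv2.imread(f'pics/d1_{n}.png') for n in ('wrist','scene','side')]
print([x.shape for x in a])
b=np.hstack([cv2.resize(a[1][60:260,240:440],(400,400)),cv2.resize(a[2][60:260,200:400],(400,400))])
cv2.imwrite('pics/d1m.png',b)
E
```

```text
t 6.3 tcp [ 0.6074 -0.1259  0.3452] yaw_y 94.42 tilt [-0.0006  0.0003] F [ 0.   0.5 -2.2] w 0.013 gf 59.7 q5 -2.05
spin 0.0038 then linear [-0.0002 -0.0008  0.0002]
wrist bar 4951 [ 6.0750e-01 -1.3050e-01  4.1200e-02  1.1710e-01  8.8026e+01] 0.1625 gz 0.1159
wrist blk 1326 [ 0.5619 -0.1304  0.032   0.0522  3.6859] 0.0586 gz 0.1159
side bar 422 [ 0.6061 -0.1244  0.1166  0.0431  4.3344] 0.1606 gz 0.1159
side blk 258 [ 0.57   -0.128   0.0523  0.0555  2.9419] 0.0561 gz 0.1159
[(400, 640, 3), (400, 640, 3), (400, 640, 3)]
```

View pics/d1m.png

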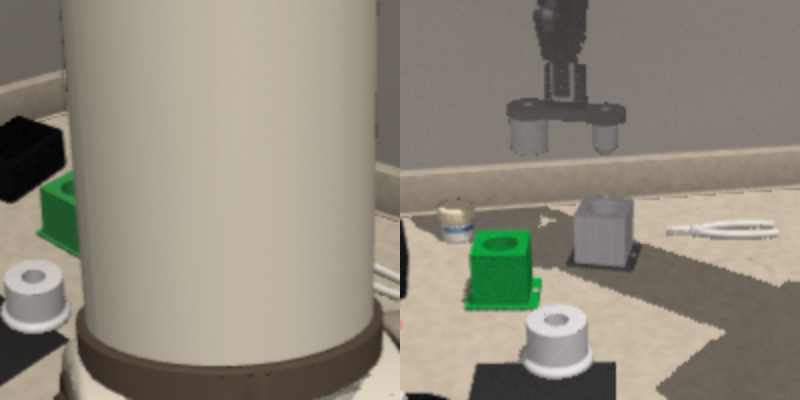

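View pics/d1_wrist.png

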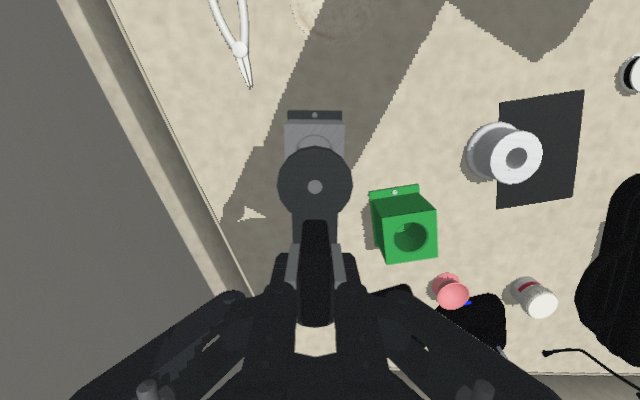

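```bash
cat > e.py <<'E'
from h import *
from scipy.optimize import least_squares
import plan
s=manip.get_state();plan.plan(.6076,-.1267,.345,94.2,s)
t=np.array(s['tool_pos']);gz=t[2]-.2293
im=grab('wrist');Pi=cloud(im);P=Pi.reshape(-1,3)
m=(np.hypot(P[:,0]-t[0]+.038,P[:,1]-t[1])<.035)&(abs(P[:,2]-gz-.046)<.004)&(P[:,0]<t[0]-.034)
Q=P[m][:,:2]
h=cv2.convexHull(Q.astype(np.float32)).reshape(-1,2);h=h[h[:,0]<t[0]-.036]
r=least_squares(lambda p:np.hypot(h[:,0]-p[0],h[:,1]-p[1])-.021,[t[0]-.038,t[1]],loss='soft_l1',f_scale=.0005)
print('go collar',r.x.round(4),'rel tcp',(r.x-t[:2]).round(4),'rms',np.sqrt((r.fun**2).mean()).round(4))
B=P[(np.hypot(P[:,0]-.57,P[:,1]+.13)<.045)&(abs(P[:,2]-.058)<.004)]
print('blk x min',np.percentile(B[:,0],1).round(4),'y',np.percentile(B[B[:,0]<.56][:,1],[1,99]).round(4))
# side: ends of bar
im=grab('side');P=cloud(im).reshape(-1,3)
for nm,c in (('go',t[:2]+[-.0379,-.0028]),('nogo',t[:2]+[.0379,.0028])):
    Q=P[(np.hypot(P[:,0]-c[0],P[:,1]-c[1])<.027)&(abs(P[:,2]-gz-.046)<.004)][:,:2];h=cv2.convexHull(Q.astype(np.float32)).reshape(-1,2)
    h=h[(h[:,0]-c[0])*(c[0]-t[0])>-.000]
    r=least_squares(lambda p:np.hypot(h[:,0]-p[0],h[:,1]-p[1])-.021,c,loss='soft_l1',f_scale=.0005);print('side',nm,len(h),r.x.round(4),(r.x-t[:2]).round(4))
E
python3 e.py
```

```text
t 6.45 tcp [ 0.6076 -0.1262  0.3453] yaw_y 94.41 tilt [-0.0002  0.0001] F [-0.4  0.2 -2.6] w 0.0133 gf 59.7 q5 -2.05
spin 0.0036 then linear [ 0.0001 -0.0005  0.0003]
go collar [ 0.5704 -0.1294] rel tcp [-0.0372 -0.0032] rms 0.0002
blk x min 0.545 y [-0.1558 -0.1054]
side go 9 [ 0.5684 -0.1283] [-0.0392 -0.0021]
side nogo 7 [ 0.6432 -0.1227] [0.0356 0.0035]
```

Call:
send_rows --hand '[-1,-1,-1,-1,-1,-1,-1,-1]' --pt "0 -0.0003 0.015" --pt "0 0 0.025" --pt "0 0 0.012" --pt "0 0 0.006" --pt "0 0 0.006" --pt "0 0 0.006" --pt "0 0 0.006" --pt "0 0 0" --spin '[0.002,0,0,0,0,0,0,0]'

```text
t: 7.55
tool_pos: [0.6078, -0.1269, 0.2686]
orientation: [0.117, -3.138, -0.001]
force: [-0.2, 0.3, -1.7]
grip_width: 0.0131
grasp_force: 59.7
```

Call:
send_rows --hand '[-1,-1,-1,-1,-1,-1]' --pt "0 0 0.005" --pt "0 0 0.005" --pt "0 0 0.004" --pt "0 0 0.0025" --pt "0 0 0" --pt "0 0 0" --spin '[0,0,0,0,0,0]'

```text
t: 8.3
tool_pos: [0.6081, -0.1271, 0.2529]
orientation: [-0.117, 3.139, -0.0]
force: [-0.7, -0.1, -2.9]
grip_width: 0.013
grasp_force: 59.7
```

Call:
send_rows --hand '[-1,-1,-1,-1,-1,-1]' --pt "0 0 0.001" --pt "0 0 0.001" --pt "0 0 0.001" --pt "0 0 0" --pt "0 0 0" --pt "0 0 0" --spin '[0,0,0,0,0,0]'

```text
t: 9.05
tool_pos: [0.6083, -0.1271, 0.2514]
orientation: [-0.117, 3.139, -0.001]
force: [-2.9, 1.0, 6.8]
grip_width: 0.0129
grasp_force: 61.3
```

Call:
send_rows --hand '[-1,-1,-1]' --pt "0 0 0.001" --pt "0 0 0" --pt "0 0 0" --spin '[0,0,0]'

```text
t: 9.43
tool_pos: [0.6084, -0.1271, 0.2512]
orientation: [-0.117, 3.139, -0.001]
force: [-4.7, 1.0, 12.6]
grip_width: 0.0129
grasp_force: 62.2
```

```bash
python3 d.py d2; python3 - <<'E'
import cv2
cv2.imwrite('pics/d2m.png',cv2.resize(cv2.imread('pics/d2_side.png')[110:210,220:370],(750,500),interpolation=2))
E
```

```text
t 9.43 tcp [ 0.6084 -0.1271  0.2512] yaw_y 94.27 tilt [ 0.0005 -0.0004] F [-4.7  1.  12.6] w 0.0129 gf 62.2 q5 -2.05
spin 0.0013 then linear [ 0.0007  0.0004 -0.0938]
wrist bar 4961 [ 0.6076 -0.1229  0.1167  0.0415 11.4011] 0.0687 gz 0.0219
wrist blk 3253 [ 0.572  -0.1297  0.0525  0.0523  3.5977] 0.0586 gz 0.0219
side bar 420 [ 0.6064 -0.1246  0.1159  0.0434  6.3596] 0.0663 gz 0.0219
side blk 225 [ 0.566  -0.1176  0.0779  0.0478 35.0105] 0.0567 gz 0.0219
```

View pics/d2m.png

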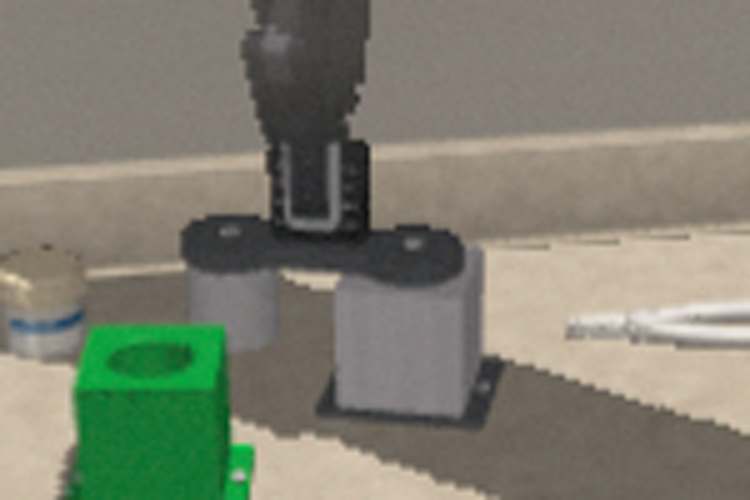

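The side view shows the collar (pixel 400,260) seated flat on the grey block, with the go leg fully home. Force is 12.6 N at the expected height. Next I draw it out and shift 76 mm.

Call:
send_rows --hand '[-1,-1,-1,-1,-1,-1,-1,-1]' --pt "0 0 -0.006" --pt "0 0 -0.012" --pt "0 0 -0.02" --pt "0 0 -0.025" --pt "0 0 -0.02" --pt "0 0 -0.012" --pt "0 0 0" --pt "0 0 0" --spin '[0,0,0,0,0,0,0,0]'

```text
t: 10.58
tool_pos: [0.6076, -0.1269, 0.3426]
orientation: [0.117, -3.138, -0.001]
force: [-0.3, 0.6, -3.6]
grip_width: 0.0133
grasp_force: 59.7
```

Call:
send_rows --hand '[-1,-1,-1,-1,-1,-1,-1]' --pt "0.015 0 0" --pt "0.023 0 0" --pt "0.023 0 0" --pt "0.0152 0 0" --pt "0 0 0" --pt "0 0 0" --pt "0 0 0" --spin '[0,0,0,0,0,0,0]'

```text
t: 11.45
tool_pos: [0.5324, -0.1326, 0.3435]
orientation: [0.117, -3.139, -0.0]
force: [0.6, 0.1, -2.4]
grip_width: 0.0129
grasp_force: 59.7
```

```bash
python3 plan.py .532 -.1318 .288 94.2; python3 d.py d3|tail -n +3; python3 - <<'E'
import sys;sys.path.insert(0,'.')
from h import *
from scipy.optimize import least_squares
# collars seen by side and scene cameras; block seen at same time
t=np.array(manip.get_state()['tool_pos']);gz=t[2]-.2293
for n in ['side','scene','wrist']:
    im=grab(n);P=cloud(im).reshape(-1,3)
    for nm,c in (('go',t[:2]+[-.0379,-.0028]),('nogo',t[:2]+[.0379,.0028])):
        Q=P[(np.hypot(P[:,0]-c[0],P[:,1]-c[1])<.027)&(abs(P[:,2]-gz-.046)<.004)][:,:2]
        if len(Q)<60: continue
        h=cv2.convexHull(Q.astype(np.float32)).reshape(-1,2);h=h[(h[:,0]-c[0])*(c[0]-t[0])>0]
        if len(h)<4: continue
        r=least_squares(lambda p:np.hypot(h[:,0]-p[0],h[:,1]-p[1])-.021,c,loss='soft_l1',f_scale=.0005);print(n,nm,len(h),r.x.round(4),(r.x-t[:2]).round(4))
E
```

```text
t 11.45 tcp [ 0.5324 -0.1326  0.3435] yaw_y 94.28 tilt [-0.      0.0001] F [ 0.6  0.1 -2.4] w 0.0129 gf 59.7 q5 -2.11
spin 0.0013 then linear [0.0004 0.0008 0.0555]
wrist bar 4939 [ 5.32800e-01 -1.37200e-01  4.14000e-02  1.17300e-01  8.78494e+01] 0.1608 gz 0.1142
wrist blk 323 [ 0.5708 -0.1302  0.0435  0.053   5.988 ] 0.0588 gz 0.1142
side bar 428 [ 0.5307 -0.1313  0.1155  0.0421  3.7709] 0.1588 gz 0.1142
side blk 264 [ 0.57   -0.1291  0.052   0.0574  3.7947] 0.056 gz 0.1142
side go 11 [ 0.4931 -0.1333] [-0.0392 -0.0007]
side nogo 7 [ 0.5678 -0.1289] [0.0356 0.0037]
wrist go 27 [ 0.495  -0.1358] [-0.0373 -0.0032]
```

Call:
send_rows --hand '[-1,-1,-1,-1,-1,-1,-1,-1]' --pt "-0.0003 0.0006 0.015" --pt "0 0 0.02" --pt "0 0 0.01" --pt "0 0 0.004" --pt "0 0 0.003" --pt "0 0 0.002" --pt "0 0 0" --pt "0 0 0" --spin '[0,0,0,0,0,0,0,0]'

```text
t: 12.75
tool_pos: [0.5324, -0.1321, 0.2901]
orientation: [-0.117, 3.139, -0.001]
force: [-0.9, -0.6, -2.5]
grip_width: 0.0128
grasp_force: 59.6
```

Call:
send_rows --hand '[-1,-1,-1,-1,-1,-1]' --pt "0 0 0.001" --pt "0 0 0.001" --pt "0 0 0.001" --pt "0 0 0.0005" --pt "0 0 0" --pt "0 0 0" --spin '[0,0,0,0,0,0]'

```text
t: 13.5
tool_pos: [0.5323, -0.1321, 0.2872]
orientation: [0.117, -3.139, 0.0]
force: [-4.6, 1.2, 6.0]
grip_width: 0.0131
grasp_force: 61.2
```

Call:
send_rows --hand '[-1,-1,-1,-1,-1,-1,-1,-1]' --pt "0 0 0.0005" --pt "0 0 0" --pt "0 0 0" --pt "0 0 0" --pt "0 0 0" --pt "0 0 0" --pt "0 0 0" --pt "0 0 0" --spin '[0,0,0,0,0,0,0,0]'

```text
t: 14.5
tool_pos: [0.5324, -0.1322, 0.2872]
orientation: [0.117, -3.139, 0.001]
force: [-5.2, 0.2, 8.2]
grip_width: 0.0128
grasp_force: 61.7
```

```bash
python3 d.py d4; python3 - <<'E'
import cv2
cv2.imwrite('pics/d4m.png',cv2.resize(cv2.imread('pics/d4_side.png')[100:200,240:390],(750,500),interpolation=2))
E
```

```text
t 14.5 tcp [ 0.5324 -0.1322  0.2872] yaw_y 94.27 tilt [-0.     -0.0004] F [-5.2  0.2  8.2] w 0.0128 gf 61.7 q5 -2.11
spin 0.0013 then linear [-0.0754 -0.0001 -0.0578]
wrist bar 4949 [ 0.532  -0.1282  0.1174  0.0413 11.0052] 0.1045 gz 0.0579
wrist blk 460 [ 0.5535 -0.1311  0.0162  0.0521  4.0223] 0.0586 gz 0.0579
side bar 437 [ 0.5306 -0.1315  0.1165  0.0428  3.3864] 0.1022 gz 0.0579
side blk 219 [ 0.57   -0.1291  0.052   0.0589  3.8573] 0.0565 gz 0.0579
```

View pics/d4m.png

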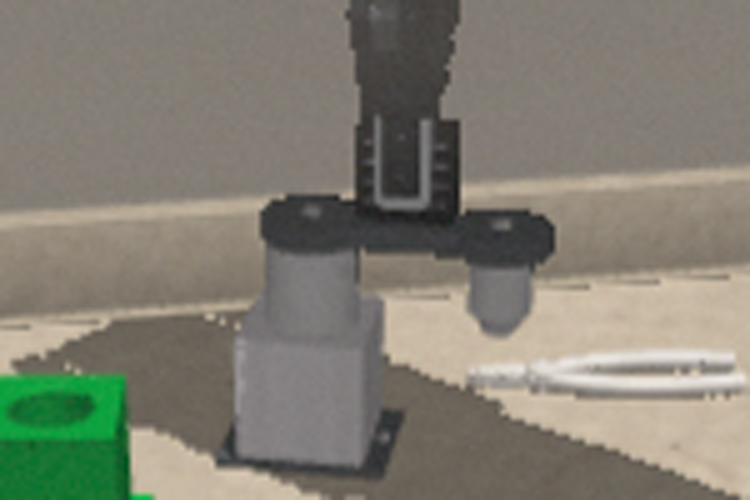

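The no-go leg rests flat on the grey block's mouth (pixel 310,295). The go leg hangs free beside it. Next I lift and return the gauge.

Call:
send_rows --hand '[-1,-1,-1,-1,-1,-1,-1,-1]' --pt "0 0 -0.01" --pt "0 0 -0.02" --pt "0 0 -0.02" --pt "0 0 -0.008" --pt "0.0076 0.0145 0" --pt "0.014 0.03 0" --pt "0.014 0.03 0" --pt "0.014 0.03 0" --spin '[0,0,0,0,0,0,0,0]'

```text
t: 15.65
tool_pos: [0.4734, -0.0298, 0.3422]
orientation: [0.117, -3.137, -0.002]
force: [-0.4, 1.1, -2.5]
grip_width: 0.0128
grasp_force: 59.8
```

Call:
send_rows --hand '[-1,-1,-1,-1,-1,-1]' --pt "0.014 0.03 0" --pt "0.014 0.025 0" --pt "0.007 0.015 0" --pt "0 0 0" --pt "0 0 0" --pt "0 0 0" --spin '[0,0,0,0,0,0]'

```text
t: 16.4
tool_pos: [0.4353, 0.0351, 0.3437]
orientation: [-0.115, 3.139, -0.0]
force: [-0.0, 0.5, -2.7]
grip_width: 0.0128
grasp_force: 59.6
```

```bash
python3 plan.py .435 .0355 .2293 94.2
```

```text
t 16.4 tcp [0.4353 0.0351 0.3437] yaw_y 94.21 tilt [ 0.0001 -0.0002] F [-0.   0.5 -2.7] w 0.0128 gf 59.6 q5 -1.84
spin 0.0001 then linear [0.0003 0.0005 0.1144]
```

Call:
send_rows --hand '[-1,-1,-1,-1,-1,-1,-1,-1]' --pt "0.0003 0.0004 0.015" --pt "0 0 0.03" --pt "0 0 0.03" --pt "0 0 0.02" --pt "0 0 0.01" --pt "0 0 0.005" --pt "0 0 0.002" --pt "0 0 0" --spin '[0,0,0,0,0,0,0,0]'

```text
t: 17.4
tool_pos: [0.4349, 0.036, 0.2322]
orientation: [-0.117, 3.138, -0.0]
force: [0.4, -0.4, -2.5]
grip_width: 0.0133
grasp_force: 59.6
```

Call:
send_rows --hand '[-1,-1,-1,-1,-1]' --pt "0 0 0.001" --pt "0 0 0.001" --pt "0 0 0.0007" --pt "0 0 0" --pt "0 0 0" --spin '[0,0,0,0,0]'

```text
t: 18.02
tool_pos: [0.4348, 0.0361, 0.2293]
orientation: [-0.117, 3.139, -0.0]
force: [-0.7, -0.3, 0.8]
grip_width: 0.0133
grasp_force: 60.3
```

Standing on the worktop. Release and rise.

Call:
send_rows --hand '[0,0.5,0.8,1,1,1,1,1]' --pt "0 0 0" --pt "0 0 0" --pt "0 0 0" --pt "0 0 0" --pt "0 0 0" --pt "0 0 0" --pt "0 0 0" --pt "0 0 -0.003" --spin '[0,0,0,0,0,0,0,0]'

```text
t: 19.02
tool_pos: [0.4344, 0.0361, 0.2319]
orientation: [0.117, -3.139, -0.0]
force: [0.7, -0.0, 0.3]
grip_width: 0.0855
grasp_force: 0.0
```

Call:
send_rows --hand '[1,1,1,1,1,1,1,1]' --pt "0 0 -0.015" --pt "0 0 -0.025" --pt "0 0 -0.03" --pt "0 0 -0.03" --pt "0 0 -0.02" --pt "0 0 0" --pt "0 0 0" --pt "0 0 0" --spin '[0,0,0,0,0,0,0,0]'

```text
t: 20.02
tool_pos: [0.4342, 0.0361, 0.3509]
orientation: [0.117, -3.137, -0.001]
force: [0.1, -0.3, -0.3]
grip_width: 0.0857
grasp_force: 0.0
```

```bash
python3 c.py w9.png; python3 - <<'E'
import sys;sys.path.insert(0,'.')
from h import *
im=grab('side');cv2.imwrite('pics/s9.png',cv2.resize(im['frame'][130:280,200:430],None,fx=3,fy=3,interpolation=2))
E
```

```text
t 20.02 tcp [0.4342 0.0361 0.3509] yaw_y 94.26 tilt [-0.0021  0.0004] F [ 0.1 -0.3 -0.3] w 0.0857 gf 0.0 q5 -1.84
spin -0.0042 then linear [-1.000e-04 -7.000e-04  1.229e-01]
handle 843 [0.4347 0.0353 0.0394 0.0145 4.8656] 0.0882
htop 704 [0.4347 0.0353 0.0393 0.013  3.8835] 0.0884
bar 2832 [0.4348 0.0354 0.1167 0.041  4.3053] 0.0467
blk 1254 [ 0.5724 -0.1296  0.0545  0.0531  3.4683] 0.0586
```

View pics/s9.png

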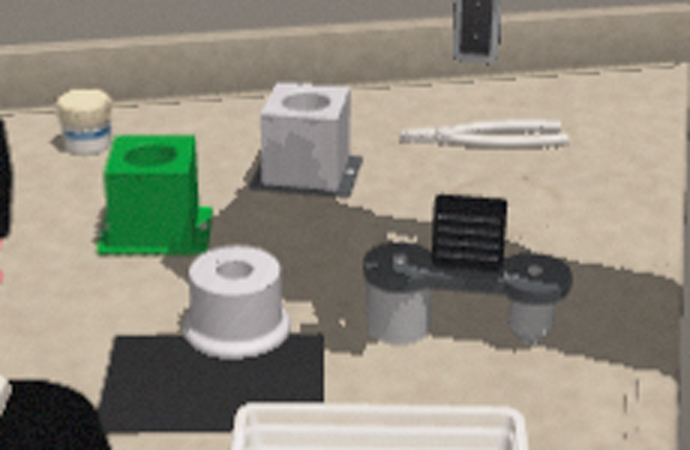

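The gauge stands upright at its original pixels (about 470,265 in the crop), and nothing else has moved.

```bash
python3 -c "
from rig import manip
print(manip.sign_off())"
```

```text
the job is handed in; nothing more can be done
None
```

The job is done and handed in at about 20 s: the go leg went fully home in the grey block's bore, the no-go leg rested on its mouth and was refused, and the gauge is standing upright again within about 1 mm of where it stood.

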